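# Draw the toaster's crumb tray with the pull hook

## Task

Take the red-handled pull hook from its wooden rest, put its bent end down into the finger hole of the toaster's crumb tray and gently draw the tray out until you feel it come up against its stop; keep a steady pull of about 10 N against the stop for a second so that you know it is all the way out, never putting 20 N or more on the tray. Then lift the hook out, leaving the tray drawn out, and lay the hook back in its rest as it lay before. Move the tray only with the hook, and leave everything else where it stands.

Things in the scene. Friction and masses are not known exactly. Their poses are not given: they have to be found in the camera images.
- toaster: Narrow steel toaster with a black base, 130 (x) x 250 (y) x 185 mm, fixed on the worktop. Origin: centre of its underside. Its front (the side the tray comes out of, with a dial) looks along its own -x and lies 65 mm from the origin; a lift lever stands 18 mm out of its -y end.
- crumb_tray: Aluminium crumb tray, 200 mm wide, top edge 39 mm high, in a slot at the foot of the toaster's front. Slides along the toaster's -x, drags with about 2 N, stays where left; starts up to 26 mm out. Its rubber stop is met 50 to 66 mm from fully shut: where, must be felt. The pull then rises 2.5 N per mm, and the tray springs back by that give when let go. Origin: the toaster's origin when shut.
- tray_hole (a point): Centre, at the top face, of the vertical 15 mm round finger hole through the flat tongue that stands 42 mm out from the tray's front: tongue 60 mm wide, 5 mm thick, underside 24 mm and top 29 mm above the worktop. 89 mm along the tray's own -x from its origin. Moves with the tray.
- pull_hook: Pull hook, 0.12 kg: red handle 100 long (x) x 18 wide (y) x 20 mm high, origin at the handle's centre; from its +x end a steel rod, 8 mm diameter, runs on along x and bends straight down at x = 78 mm. It lies level in its rest, the handle's centre 75 mm above the worktop; grip the handle across its width, between the cradles.
- hook_tip (a point): Rounded lower end of the pull hook's bent-down rod (8 mm diameter), at x = 78, y = 0, z = -50 mm in the hook's frame.
- hook_rest: Wooden rest fixed on the worktop: base 110 (x) x 70 (y) mm and two upright cradles 10 mm thick at x = +-38 mm, 46 mm wide, each with a slot open upwards, 28 mm wide, bottom 65 mm and top 76 mm above the worktop. Origin: centre of its underside. The hook lies in the slots along the rest's x, its bent end beyond the rest's +x side.
- white_mug: White mug, 83 x 116 x 94 mm, bystander; origin at its underside.
- spice_jar_a: Spice jar with dark cap, 41 x 41 x 105 mm, bystander; origin at its underside.
- spice_jar_b: Spice jar with dark cap, 41 x 41 x 105 mm, bystander; origin at its underside.
- timer: Red and white kitchen timer, 65 x 64 x 52 mm, bystander; origin at its underside.
- peeler: Dark blue vegetable peeler, 170 x 25 x 18 mm, lying on the worktop, bystander; origin at the middle of its underside.
There are look-alikes about, which are no part of the job. There is more than one size of the pull_hook; the one meant has the size given above.

How it is judged:
By the outcome, as a careful person would: the job done as asked, in the order asked, and still so for the second after the job is handed in, with the robot touching nothing.
It also fails if it takes over 67 s, if anything falls off the work surface, if the arm or the gripper's body presses on something with over 40 N, if the wrist force passes 120 N, or if a joint passes its speed limit or range.

## Robot

A 7-joint arm with a two-finger parallel gripper is mounted at the origin on a cart in front of the work surface, level with it; the furniture and walls round the work are solid. World frame = base frame: x ahead of the robot, y to its left, z up, the work surface at z = 0. Lengths are in m, angles in rad, forces in N, time in s.
With the tool pointing down it reaches from about 0.425 to 0.825 m from the base axis. Payload 3.6 kg.
Tool frame: the origin (TCP) lies on the centre line of the jaws, within the pads' length; the fingertips stand 8 mm ahead of it and the grasp point (between the pads) lies 11 mm behind it; z points along the fingers, y is the line along which they close (so a half turn about z gives the same grasp; the last joint's range is limited). The gripper opens to 85 mm and grips with 20 to 120 N. Pads are 22 mm wide; open, the fingers measure 114 mm over their backs; the gripper's body (76 mm by 85 mm) begins 54 mm behind the grasp point. The pads swing forward as they close: fully open they stand 13 mm farther back than shut.
Start: joints at [1.194, 0.615, -0.013, 1.423, 0.008, 1.103, -0.04], TCP at [0.223, -0.61, 0.239] pointing down, gripper open.
Joint ranges: [-3.12, 3.12], [-0.3, 2.06], [-1.34, 1.32], [0.26, 2.42], [-1.36, 4.5], [0.01, 1.98], [-2.84, 2.84]. Speed limits (rad/s): [2.79, 2.79, 3.14, 3.14, 3.14, 3.14, 3.14].

## Interface

Orientations are given as a 3x3 rotation matrix whose columns are the frame's x, y, z axes.
In Python, from bench import env, fingers, grab_frame, camera_info, telemetry gives the robot as it stands. Calls block until the motion is done:
- env.movep(position, orientation): joint-space move of the TCP to a pose.
- env.movel(position, rotation=None, vel=0.15): straight line of the TCP; rotation=None keeps the orientation; vel is the mean speed in m/s.
- env.move_joints(angles): joint-space move.
- fingers.gripper_to(opening): finger opening in m; the grip force is fixed at half the most; returns when the fingers have stopped.
- env.hold(seconds).
- env.solve_ik(position, orientation): joint angles nearest the present ones, or None.
- grab_frame(name): name is "side" or "top" or "wrist"; returns the picture (480x640x3 uint8, red, green, blue); there is no depth.
- camera_info(name): a dict with "fx", "fy", "cx", "cy" (pixels), "k1" (the pictures are not rectified: a ray, as slopes to the right and down, at radius r is drawn at 1 + k1 r^2 times it, then the intrinsics apply), "camera_from_world" (4x4, takes a point from world to camera coordinates). Camera axes: x right, y down, z forward; pixel columns grow to the right and rows downward; lengths in m; the calibration is good to about 2 mm. A picture is of the moment at which its call begins: read the wrist's pose just before it. camera_info takes no time and is no camera call; for the wrist camera it gives the pose at the moment of the call.
A pose or a line that the arm cannot do raises env.PlanningError and nothing moves.
- env.finish_job(): hands the job in; it is judged then, once.
Readings, each from a call of its own:
- telemetry.get_time(): time.
- telemetry.get_q(): joint angles.
- telemetry.get_joint_vel(): joint speeds.
- telemetry.get_joint_torque(): joint torques, N m.
- telemetry.get_ee_pos(): TCP position.
- telemetry.get_tool_rot(): TCP orientation.
- telemetry.get_ft_force(): force on the tool from outside, world axes, zero at the start.
- telemetry.get_torque(): the same for the moment, N m.
- telemetry.get_width(): finger opening in m.
- telemetry.get_finger_force(): force on a finger pad.
Only numpy, scipy, OpenCV 4.12 (cv2) and the standard library are available. Lean on these libraries where they do the work, as an engineer would, in place of code of your own. Each camera call takes 0.05 s, during which the arm holds its last target. There are 200 camera calls.

## Working session

There is one attempt and no reset: what is moved stays moved. The work goes in short steps, each a Python script; the robot and the scene stay as the last script left them, time stands still between calls to the robot, and variables do not carry over. Pictures are saved under pics/ and viewed, at most 12 in all, crops included, and the job is handed in when it is done.

```bash
ls; mkdir -p pics
python3 - <<'E'
from bench import env, fingers, grab_frame, camera_info, telemetry
import cv2,numpy as np
for n in ("side","top"):
    im=grab_frame(n); cv2.imwrite(f"pics/{n}0.png",im[:,:,::-1])
for n in ("side","top","wrist"):
    c=camera_info(n); print(n,{k:(np.round(v,4).tolist()) for k,v in c.items()})
print(telemetry.get_time(),telemetry.get_ee_pos(),telemetry.get_tool_rot(),telemetry.get_ft_force())
E
```

```text
pics
side {'fx': 565.5359, 'fy': 565.5359, 'cx': 323.6093, 'cy': 228.161, 'k1': -0.088, 'camera_from_world': [[0.9807, -0.1955, -0.0036, -0.5289], [-0.1318, -0.6478, -0.7504, 0.0988], [0.1444, 0.7363, -0.661, 1.1038], [0.0, 0.0, 0.0, 1.0]]}
top {'fx': 622.7398, 'fy': 622.7398, 'cx': 313.3811, 'cy': 246.1522, 'k1': -0.173, 'camera_from_world': [[-0.1551, -0.9879, -0.0015, 0.042], [-0.9596, 0.151, -0.2372, 0.5245], [0.2346, -0.0353, -0.9714, 1.289], [0.0, 0.0, 0.0, 1.0]]}
wrist {'fx': 348.0025, 'fy': 348.0025, 'cx': 318.9471, 'cy': 231.7431, 'k1': -0.0249, 'camera_from_world': [[0.3437, -0.9391, -0.0027, -0.6479], [-0.894, -0.328, 0.3052, -0.0402], [-0.2874, -0.1025, -0.9523, 0.3814], [0.0, 0.0, 0.0, 1.0]]}
0.1 [ 0.22315885 -0.60974645  0.23822875] [[ 9.39081766e-01  3.43692815e-01 -8.28314263e-04]
 [ 3.43693813e-01 -9.39079009e-01  2.27570658e-03]
 [ 4.29146231e-06 -2.42176104e-03 -9.99997068e-01]] [-0.2365115   0.16374108 -0.74290657]
```

View pics/top0.png

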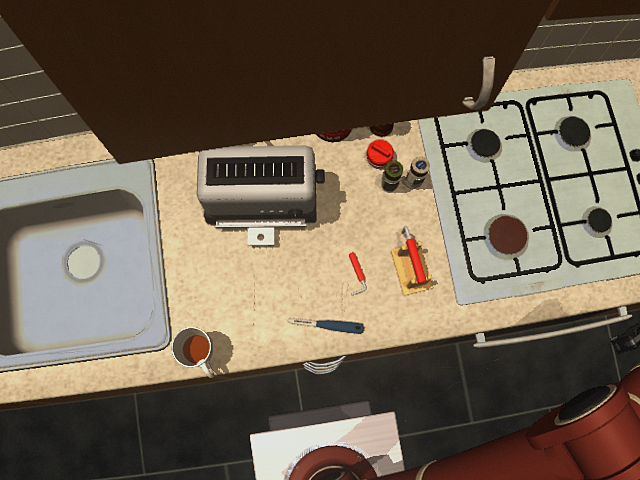

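View pics/side0.png

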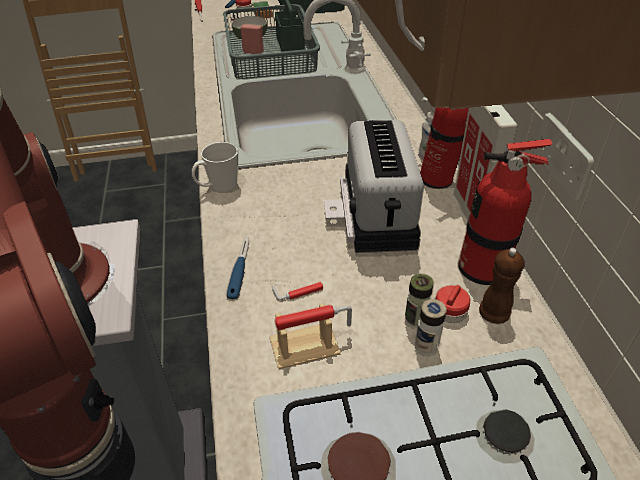

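Top view: the rest with a red handle is at (412,262), with its bent end at (406,232). A smaller red hook lies on the worktop at (357,272). The toaster is at (257,185) and the tongue hole at (262,237). In the side view the hook is at (305,318), the small hook at (300,292) and the hole at (334,212).
Could be mistaken for the hook: the rest hook at top (415,260), the loose small hook at top (357,272), and the peeler at (330,326). By the description I choose the one in the rest.

```bash
cat > h.py <<'E'
from bench import env, fingers, grab_frame, camera_info, telemetry
import cv2,numpy as np
def ray(c,uv):
    K=np.array([[c['fx'],0,c['cx']],[0,c['fy'],c['cy']],[0,0,1]])
    n=cv2.undistortPoints(np.array([[uv]],float),K,np.array([c['k1'],0,0,0,0.]))[0,0]
    T=np.array(c['camera_from_world']);R=T[:3,:3]
    return -R.T@T[:3,3], R.T@np.array([n[0],n[1],1])
def plane(c,uv,z):
    o,d=ray(c,uv); return o+d*(z-o[2])/d[2]
def tri(*cu):
    A=np.zeros((3,3));b=np.zeros(3);L=[]
    for c,uv in cu:
        o,d=ray(c,uv);d=d/np.linalg.norm(d);P=np.eye(3)-np.outer(d,d);A+=P;b+=P@o;L.append((o,P))
    x=np.linalg.solve(A,b); return x,max(np.linalg.norm(P@(x-o)) for o,P in L)
def proj(c,p):
    T=np.array(c['camera_from_world']);q=T[:3,:3]@p+T[:3,3];n=q[:2]/q[2];n=n*(1+c['k1']*n@n)
    return np.array([c['fx']*n[0]+c['cx'],c['fy']*n[1]+c['cy']])
def red(im,s=130):
    h=cv2.cvtColor(im,cv2.COLOR_RGB2HSV);return (((h[...,0]<8)|(h[...,0]>172))&(h[...,1]>s)&(h[...,2]>60)).astype(np.uint8)
def blobs(m,win=None,mina=30):
    k=np.zeros_like(m);
    if win: x0,y0,x1,y1=win;k[y0:y1,x0:x1]=m[y0:y1,x0:x1]
    else:k=m
    n,l,s,c=cv2.connectedComponentsWithStats(k)
    return [(s[i,4],c[i],cv2.minAreaRect(np.argwhere(l==i)[:,::-1].astype(np.float32))) for i in range(1,n) if s[i,4]>=mina]
E
python3 - <<'E'
from h import *
np.set_printoptions(precision=4,suppress=True)
t=cv2.imread('pics/top0.png')[:,:,::-1];s=cv2.imread('pics/side0.png')[:,:,::-1]
ct,cs=camera_info('top'),camera_info('side')
bt=blobs(red(t),(340,225,440,300));bs=blobs(red(s),(265,270,350,345))
for b in bt:print('top',b)
for b in bs:print('side',b)
def ends(r):
    p=cv2.boxPoints(r[2]);d=[np.linalg.norm(p[0]-p[1]),np.linalg.norm(p[1]-p[2])]
    return ((p[0]+p[3])/2,(p[1]+p[2])/2) if d[0]>d[1] else ((p[0]+p[1])/2,(p[2]+p[3])/2)
H=max(bt,key=lambda b:b[1][0]);S=max(bs,key=lambda b:b[1][1])
print('ctr',tri((ct,H[1]),(cs,S[1])))
for a in ends(H):
  for b in ends(S): print(a,b,tri((ct,a),(cs,b)))
hole=tri((ct,(261.5,237)),(cs,(333.5,212)));print('hole',hole)
v=np.hstack([cv2.resize(t[130:260,180:330],None,fx=2.6,fy=2.6,interpolation=2),cv2.resize(t[220:350,340:490][:, :150],None,fx=2.6,fy=2.6,interpolation=2)])
cv2.imwrite('pics/cr.png',v[:,:,::-1]);print(v.shape)
E
```

```text
top (np.int32(394), array([415.6015, 260.3883]), ((415.48516845703125, 260.50433349609375), (45.72487258911133, 9.076820373535156), 73.81079864501953))
top (np.int32(185), array([356.373 , 266.1946]), ((356.362060546875, 266.1551513671875), (29.525558471679688, 6.127945899963379), 68.19859313964844))
side (np.int32(264), array([305.5265, 290.0909]), ((305.66644287109375, 290.0179138183594), (7.718230724334717, 34.783042907714844), 72.18110656738281))
side (np.int32(754), array([304.2095, 316.8806]), ((304.36517333984375, 316.9156799316406), (13.041851997375488, 59.3629150390625), 77.00537872314453))
ctr (array([ 0.4567, -0.252 ,  0.073 ]), np.float64(0.00020423655049831344))
[409.1109 238.5485] [275.4438 323.5898] (array([ 0.4546, -0.2515,  0.086 ]), np.float64(0.04867793004344393))
[409.1109 238.5485] [333.2865 310.2415] (array([ 0.5068, -0.2474,  0.0728]), np.float64(1.8077674052783712e-05))
[421.8594 282.4602] [275.4438 323.5898] (array([ 0.4076, -0.2562,  0.0723]), np.float64(0.00015665199431239934))
[421.8594 282.4602] [333.2865 310.2415] (array([ 0.4559, -0.2578,  0.0794]), np.float64(0.04891895145036023))
hole (array([0.5753, 0.0709, 0.0162]), np.float64(5.1892706175472865e-05))
(338, 780, 3)
```

View pics/cr.png

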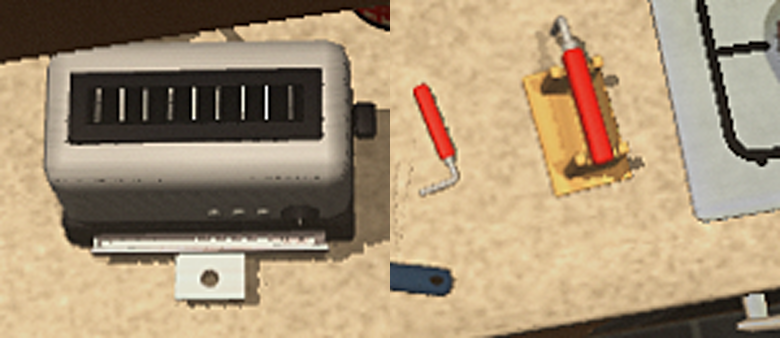

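The crop confirms it: the hook in the rest has a 100 mm handle (triangulated 99 mm, z 73 mm). The loose hook is smaller and lies flat. Next, close wrist views of both.

```bash
cat >> h.py <<'E'
def R(psi):
    c,s=np.cos(psi),np.sin(psi);return np.array([[-c,-s,0],[-s,c,0],[0,0,-1.]])
def snap(name):
    import pickle
    c=camera_info('wrist');im=grab_frame('wrist');cv2.imwrite(f'pics/{name}.png',im[:,:,::-1]);pickle.dump(c,open(f'pics/{name}.pkl','wb'));return c,im
E
python3 - <<'E'
from h import *
np.set_printoptions(precision=4,suppress=True)
y=np.radians(5)
P=[((.47,-.29,.21),'r1'),((.47,-.21,.21),'r2'),((.50,.04,.21),'t1'),((.50,.11,.21),'t2')]
for p,n in P:
    q=env.solve_ik(np.array(p),R(y));print(n,q)
for p,n in P:
    (env.movel(np.array(p),vel=.2) if n in('r2','t2') else env.movep(np.array(p),R(y)))
    snap(n);print(telemetry.get_time(),telemetry.get_ft_force())
a=[cv2.imread(f'pics/{n}.png') for n in('r1','r2','t1','t2')]
v=np.vstack([np.hstack(a[:2]),np.hstack(a[2:])]);cv2.imwrite('pics/m.png',cv2.resize(v,(800,600),interpolation=cv2.INTER_AREA))
E
```

```text
r1 [ 0.9966  0.5987 -0.772   1.735   0.4833  1.0082  1.7044]
r2 [ 0.8904  0.5427 -0.7783  1.8352  0.4608  0.9536  1.5676]
t1 [ 0.4367  0.5423 -0.8452  1.8683  0.4931  0.9539  1.0254]
t2 [ 0.3444  0.5921 -0.9418  1.8402  0.5647  1.0035  0.8234]
1.6917 [ 0.4522 -0.0104  0.1813]
2.2917 [-0.6595 -0.7395 -0.6024]
3.3333 [-0.9329  0.4839 -0.2627]
3.8833 [ 0.057   0.1425 -0.826 ]
```

View pics/m.png

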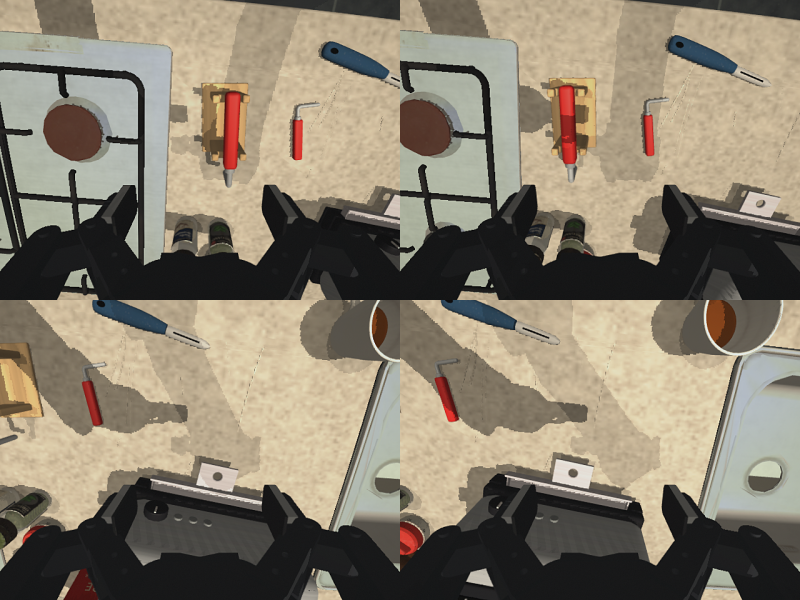

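The handle is at m.png (232,135) and (568,125), between the jaws' arms and clear. The hole in the tongue is at (217,477) and (573,474). The small hook lies apart at (297,130). Now the precise measurements.

Run:
```python
from h import *
import pickle
np.set_printoptions(precision=4,suppress=True)
L=lambda n:(pickle.load(open(f'pics/{n}.pkl','rb')),cv2.imread(f'pics/{n}.png')[:,:,::-1].copy())
def ends(r):
    p=cv2.boxPoints(r);p=p[np.argsort(p[:,1])];return (p[0]+p[1])/2,(p[2]+p[3])/2
E={}
for n,w in(('r1',(320,120,420,320)),('r2',(220,110,330,320))):
    c,im=L(n);b=max(blobs(red(im,110),w),key=lambda b:b[0]);E[n]=(c,b[1],*ends(b[2]));print(n,b)
for i,nm in((1,'ctr'),(2,'-x end'),(3,'+x end')):
    print(nm,tri((E['r1'][0],E['r1'][i]),(E['r2'][0],E['r2'][i])),plane(E['r1'][0],E['r1'][i],.085),plane(E['r2'][0],E['r2'][i],.085))
T={};crop=[]
for n,(u,v) in(('t1',(347,283)),('t2',(277,278))):
    c,im=L(n);g=cv2.cvtColor(im,cv2.COLOR_RGB2HSV)
    x0,y0=u-45,v-35;sub=im[y0:y0+70,x0:x0+90];hs=g[y0:y0+70,x0:x0+90]
    m=((hs[...,1]<35)&(hs[...,2]>150)).astype(np.uint8)
    cs,hi=cv2.findContours(m,cv2.RETR_CCOMP,cv2.CHAIN_APPROX_NONE)
    for k,(cc,h) in enumerate(zip(cs,hi[0])):
        a=cv2.contourArea(cc)
        if h[3]>=0 and a>30 and len(cc)>5:
            e=cv2.fitEllipse(cc.astype(np.float32));ctr=np.array(e[0])+(x0,y0);print(n,'hole',ctr,e[1],a);T[n]=(c,ctr)
        if h[3]<0 and a>500:
            q=cv2.boxPoints(cv2.minAreaRect(cc))+(x0,y0);print(n,'outer',a,np.array([plane(c,p,.029) for p in q])[:,:2].tolist())
    crop.append(np.hstack([cv2.resize(sub,None,fx=4,fy=4,interpolation=0),cv2.cvtColor(cv2.resize(m*255,None,fx=4,fy=4,interpolation=0),cv2.COLOR_GRAY2RGB)]))
cv2.imwrite('pics/tc.png',np.vstack(crop)[:,:,::-1])
if len(T)==2: print('hole',tri(T['t1'],T['t2']),plane(*T['t1'],.029),plane(*T['t2'],.029))
```

```text
r1 (np.int32(2890), array([369.9529, 207.5422]), ((370.08807373046875, 208.48455810546875), (24.395353317260742, 123.5506591796875), 2.14758563041687))
r2 (np.int32(2943), array([268.4954, 197.8858]), ((268.85003662109375, 199.18801879882812), (125.24866485595703, 24.738174438476562), 86.9471206665039))
ctr (array([ 0.4529, -0.2516,  0.078 ]), np.float64(0.00012625099360580636)) [ 0.4514 -0.2528  0.085 ] [ 0.4512 -0.2507  0.085 ]
-x end (array([ 0.4064, -0.2558,  0.0783]), np.float64(6.0533824561754336e-05)) [ 0.406  -0.2569  0.085 ] [ 0.4061 -0.2549  0.085 ]
+x end (array([ 0.5069, -0.2464,  0.0772]), np.float64(5.0217280107241e-05)) [ 0.5036 -0.2479  0.085 ] [ 0.5035 -0.2455  0.085 ]
t1 outer 2078.0 [[0.5909282622117465, 0.0397986086110651], [0.5510137358780293, 0.04424073432184925], [0.5596934665126599, 0.10450845229127152], [0.6004622764898471, 0.10220421225098004]]
t1 hole [347.8621 282.0716] (15.497061729431152, 16.38579750061035) 197.0
t2 outer 2104.0 [[0.5906089027898226, 0.03852064396786549], [0.5511258817667077, 0.04533405159787549], [0.5596483111384526, 0.1049168824291714], [0.5998980914530103, 0.10017763523055095]]
t2 hole [276.5659 276.3183] (14.83306884765625, 15.880345344543457) 183.5
hole (array([0.5729, 0.0731, 0.0294]), np.float64(9.446446080281781e-05)) [0.5732 0.0731 0.029 ] [0.573 0.073 0.029]
```

View pics/tc.png

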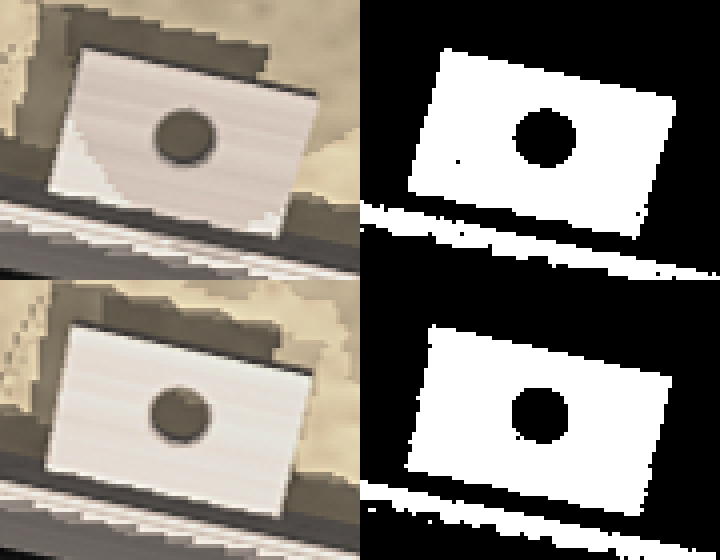

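The measurements agree with the description:
- **Hook:** handle centre (0.457,-0.251), yaw 5.3°, length 100 mm, z about 0.077.
- **Hole:** (0.573, 0.073, 0.029), and the z matches the given height.
- **Toaster:** yaw about -8.1°, taken from the tongue's front edge.

Grasping now.

Run:
```python
from h import *
np.set_printoptions(precision=4,suppress=True)
y=np.radians(5.3);c=np.array([.4567,-.2512,0]);ys=np.radians(-8.1)
hole=np.array([.573,.073,0]);d=np.array([np.cos(ys),np.sin(ys),0]);h=hole-.078*d
for k in(0,.066): print(env.solve_ik(h-k*d+[0,0,.047],R(ys)))
env.movep(c+[0,0,.17],R(y));env.movel(c+[0,0,.064],vel=.12)
print(telemetry.get_ee_pos(),telemetry.get_ft_force())
fingers.gripper_to(0.0);print(telemetry.get_width(),telemetry.get_finger_force(),telemetry.get_ft_force())
env.movel(c+[0,0,.164],vel=.1);print(telemetry.get_width(),telemetry.get_ft_force())
env.movep(h+[0,0,.112],R(ys));print(telemetry.get_ee_pos(),telemetry.get_ft_force(),telemetry.get_time())
for n in('side','top'): cv2.imwrite(f'pics/{n}1.png',grab_frame(n)[:,:,::-1])
c_,im=snap('w1')
t=cv2.imread('pics/top1.png')[190:290,200:300];s=cv2.imread('pics/side1.png')[150:250,270:370]
a=[cv2.resize(i,(400,400),interpolation=2) for i in(t,s)];cv2.imwrite('pics/v1.png',np.hstack(a))
```

```text
[ 0.1204  0.7346 -0.5086  2.0179  0.6653  0.5571  0.5701]
[ 0.0415  0.672  -0.4488  2.1871  0.7097  0.4274  0.4469]
[ 0.4573 -0.2512  0.0646] [-0.5256  0.9195 -0.5606]
0.017578247598944764 58.672083020210266 [0.0555 0.3912 3.5584]
0.01709042779913671 [ 0.1008  0.4112 -1.1391]
[0.4959 0.0828 0.1117] [ 0.4197  0.4019 -1.6615] 9.35
```

View pics/v1.png

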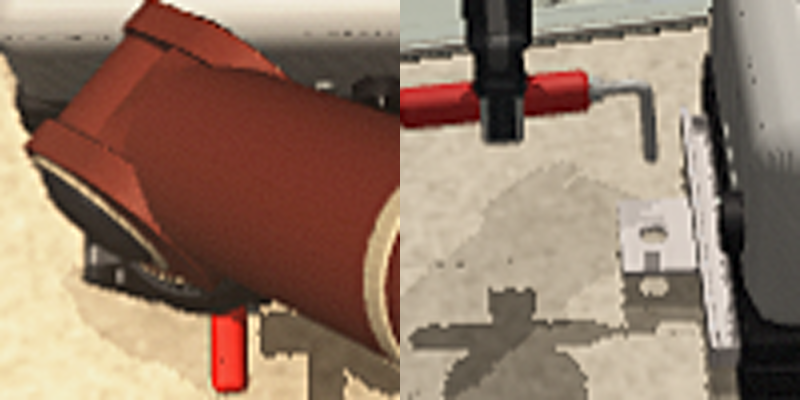

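The side view shows the hook level in the jaws, its tip at about side pixel (332.5,190) above the hole at (333.3,208.3). I check both against their predicted projections.

Run:
```python
from h import *
np.set_printoptions(precision=4,suppress=True)
cs=camera_info('side');p=telemetry.get_ee_pos();Rt=telemetry.get_tool_rot();x=-Rt[:,0];print(p,x)
tip=p+.078*x+[0,0,-.039];tip0=tip.copy()
print('tip pred',tip,proj(cs,tip),'hole',proj(cs,np.array([.573,.073,.029])))
for d in np.eye(3): print(proj(cs,tip+.005*d)-proj(cs,tip))
g=cv2.imread('pics/side1.png');hs=cv2.cvtColor(g,cv2.COLOR_BGR2HSV)
print(hs[168:194,328:338,2]);print(hs[200:216,322:346,2])
```

```text
[0.4961 0.0825 0.1119] [ 0.9897 -0.1433 -0.    ]
tip pred [0.5733 0.0713 0.0729] [332.6788 191.3113] hole [332.2616 206.9787]
[ 2.3206 -0.2897]
[-0.4907 -1.4181]
[ 0.0164 -1.887 ]
[[207 211 208 207 210 210 208 208 207 207]
 [203 208 205 200 206 206 203 208 210 208]
 [201 186 190 186 198 210 203 200 204 203]
 [134 139 153 155 154 213 205 197 200 204]
 [ 83  79  93  98  89 200 204 198 201 207]
 [160 106  66  78  80 153 201 205 209 212]
 [219 177  81  75  71 145 211 214 217 216]
 [210 193  89  74  69 147 215 213 212 212]
 [217 196  89  71  70 138 217 213 208 206]
 [210 204  90  73  73 104 221 213 207 204]
 [204 225  98  73  75  98 223 210 204 202]
 [202 221  97  71  76  61 216 204 200 203]
 [207 224 112  73  78  60 214 203 202 208]
 [210 223 133  75  76  61 212 199 199 203]
 [208 217 127  74  77  63 206 206 202 205]
 [206 214 137  77  77  64 189 214 211 209]
 [208 215 162  82  77  63 187 213 215 210]
 [208 216 162  81  74  68 176 208 210 209]
 [202 210 157  79  76  66 148 209 208 208]
 [205 208 164  81  75  71 149 215 209 208]
 [208 212 188  86  70  65 149 216 211 208]
 [210 215 200  97
[... 1115 characters left out ...]
87 167 221 221 217 217 211 168 189 192 191 188 179 179 219 218 217
  217 219 225 145 191 215]
 [187 187 186 213 220 218 215 218 213 198 195 195 199 184 211 217 217 217
  217 218 222 209 149 215]
 [188 188 187 189 219 218 215 216 220 223 219 220 225 222 218 216 216 217
  217 218 221 230 124 217]
 [190 191 165 180 221 220 215 214 220 204 206 209 205 220 218 214 215 218
  217 217 221 230 106 222]
 [191 198  92 149 222 220 214 215 224 138 125 128 122 220 218 214 217 218
  217 218 220 231  98 222]
 [191 199 141 155 222 221 214 215 227 145 132 138 128 223 218 214 217 218
  217 217 220 231  91 216]
 [189 194 194 162 222 222 216 216 228 148 135 140 131 227 221 217 220 222
  221 221 223 234 123 214]]
```

Wrist-based prediction says aligned; side view suggests the tip is about 1–2 mm short in x (measured tip column 332.0, hole 332.8). I lower the tip to just above the tongue, correct y for servo offset, and compare again.

```bash
cat >> h.py <<'E'
ys=np.radians(-8.1);d=np.array([np.cos(ys),np.sin(ys),0])
def goto(p,vel=.08):   # line with one correction for the servo offset
    p=np.array(p,float);env.movel(p,R(ys),vel=vel);env.hold(.1);e=p-telemetry.get_ee_pos()
    if np.linalg.norm(e)>4e-4: env.movel(p+e,R(ys),vel=.05);env.hold(.1)
    return telemetry.get_ee_pos()
E
python3 - <<'E'
from h import *
np.set_printoptions(precision=4,suppress=True)
hole=np.array([.573,.073,0]);h=hole-.078*d+[.001,0,0]
p=goto(h+[0,0,.076]);print(p,h,telemetry.get_ft_force(),telemetry.get_time(),-telemetry.get_tool_rot()[:,0])
im=grab_frame('side');cv2.imwrite('pics/side2.png',im[:,:,::-1]);cs=camera_info('side')
print(cv2.cvtColor(im,cv2.COLOR_RGB2GRAY)[184:214,322:346])
x=-telemetry.get_tool_rot()[:,0];print('tip pred px',proj(cs,p+.078*x+[0,0,-.039]))
for a in(-.05,.05): print('axis px',proj(cs,p+a*x+[0,0,.011]))
for b in blobs(red(im),(255,150,325,230),10): print(b)
cv2.imwrite('pics/v2.png',cv2.resize(im[140:230,255:375],None,fx=6,fy=6,interpolation=0)[:,:,::-1])
E
```

```text
[0.4965 0.0837 0.0758] [0.4968 0.084  0.    ] [ 0.1431  0.0125 -1.7056] 10.55 [ 0.99   -0.141   0.0004]
[[177 174 176 202 204 210 201 167 181 187 193 201 197 196 204 200 197 204
  119 205 189 208 216 229]
 [148 126 149 142 136 128 120 121 136 142 148 193 197 190 197 198 198 204
  142 194 195 200 209 221]
 [ 75  64  71  81  96  95  93  82  78  82  80 151 200 192 194 196 195 198
  140 152 209 208 207 216]
 [140 140 138 149 168 170 171 139  71  73  78 145 204 199 196 198 195 196
  154 132 211 195 206 214]
 [209 208 206 205 204 207 209 185  83  74  73 129 208 201 198 197 198 199
  181 103 219 167 205 211]
 [199 197 196 196 198 199 205 197  88  72  72 100 206 202 199 199 199 203
  196  77 216 162 205 210]
 [199 197 195 196 196 199 207 220  99  69  72 100 205 199 195 198 201 204
  212  70 213 183 207 210]
 [198 200 197 194 197 201 204 215  96  71  73  91 208 198 194 195 197 200
  189  72 211 184 207 208]
 [198 192 191 192 198 202 203 214 106  70  76  56 211 202 197 195 193 194
  115  74 215 189 202 206]
 [199 195 194 195 196 200 203 216 128  73  75  58 209 201 196 193 188 189
  116  58 198
[... 1716 characters left out ...]
5 202 142 206]
 [178 179 176 184 214 212 210 212 223 138 133 133 166 215 211 208 209 210
  209 210 214 224 118 211]
 [179 181 155 175 219 217 215 197 204 137 126 123 219 214 209 206 207 210
  210 210 213 224 101 216]
 [181 187  88 135 203 203 202 130 123 129 128 120 217 212 208 206 208 210
  211 210 212 225  93 214]]
tip pred px [332.6336 204.1996]
axis px [271.5358 187.8782]
axis px [319.4329 186.0964]
(np.int32(149), array([309.3826, 186.5906]), ((309.3069763183594, 186.56930541992188), (9.950372695922852, 15.62208366394043), 84.2894058227539))
(np.int32(190), array([280.2   , 189.4789]), ((280.12310791015625, 189.48463439941406), (9.922779083251953, 19.72152328491211), 82.87498474121094))
```

View pics/v2.png

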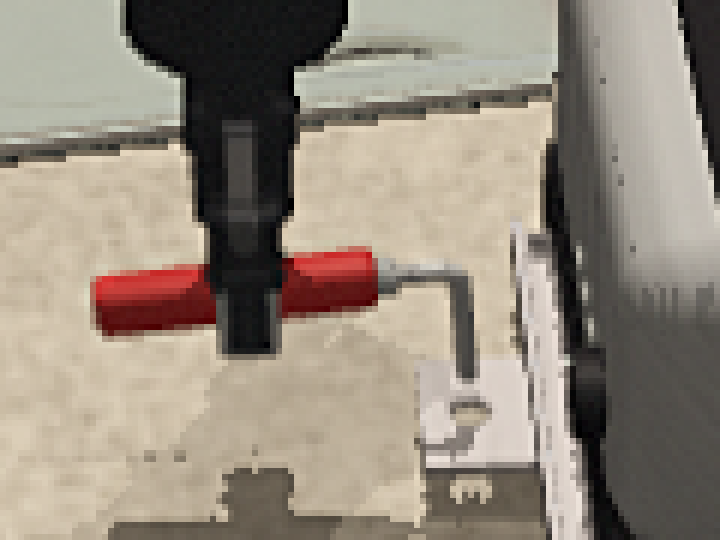

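The tip is directly over the hole, about 0.6 px short in the side view at side (332.2,203) against (332.8,207.5). The hook sits pitched slightly nose-up. I shift 1.3 mm in x and go down watching the force.

Run:
```python
from h import *
np.set_printoptions(precision=3,suppress=True)
h=np.array([.573,.073,0])-.078*d+[.0023,0,0]
print(goto(h+[0,0,.076]));f0=np.mean([telemetry.get_ft_force() for _ in range(3)],0);np.save('f0.npy',f0);print('f0',f0)
off=np.array(telemetry.get_ee_pos())
for z in np.arange(.073,.0445,-.0025):
    env.movel(h+[0,0,z],R(ys),vel=.04);f=telemetry.get_ft_force()-f0;print(round(z,4),telemetry.get_ee_pos(),f)
    if np.linalg.norm(f)>4: print('contact');break
im=grab_frame('side');cv2.imwrite('pics/v3.png',cv2.resize(im[140:230,255:375],None,fx=6,fy=6,interpolation=0)[:,:,::-1]);print(telemetry.get_time())
```

```text
[0.498 0.084 0.076]
f0 [-0.462  0.771 -0.982]
0.073 [0.498 0.084 0.073] [ 1.152 -0.421 -0.712]
0.0705 [0.498 0.084 0.07 ] [ 0.45   0.337 -0.271]
0.068 [0.498 0.084 0.068] [ 0.792 -1.566 -0.024]
0.0655 [0.498 0.084 0.065] [-0.265 -0.67  -0.003]
0.063 [0.498 0.084 0.063] [ 0.178 -1.532 -0.527]
0.0605 [0.498 0.084 0.06 ] [-0.875 -1.053 -0.434]
0.058 [0.498 0.084 0.058] [-0.082  0.107  0.221]
0.0555 [0.498 0.084 0.055] [ 1.226 -0.069 -0.054]
0.053 [0.498 0.084 0.053] [ 0.231 -0.119 -0.624]
0.0505 [0.498 0.084 0.05 ] [ 0.262 -1.566  0.622]
0.048 [0.498 0.084 0.048] [ 1.167 -1.062 -0.102]
0.0455 [0.498 0.084 0.045] [ 1.18  -0.506 -1.1  ]
14.0
```

View pics/v3.png

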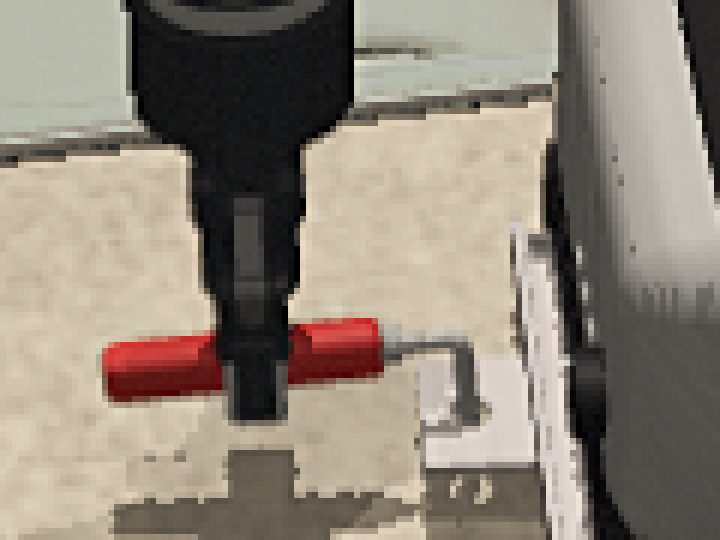

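The hook is in the hole with no contact force. Now the pull, in force-guarded steps.

Run:
```python
from h import *
np.set_printoptions(precision=3,suppress=True)
def F(n=6,dt=.01):
    a=[]
    for _ in range(n): a.append(telemetry.get_ft_force());env.hold(dt)
    return np.mean(a,0)
f0=F(20);p0=np.array([.573,.073,0])-.078*d+[.0023,0,.0455]
s=0;log=[];prev=0
while s<.078:
    s+=.002 if prev<3.5 else .0007
    env.movel(p0-s*d,R(ys),vel=.03);f=(F()-f0);prev=f@d
    log.append((s*1000,(p0-telemetry.get_ee_pos())@d*1000,prev,f[2]))
    if prev>9: break
for l in log:print(*np.round(l,2))
print('hold')
for k in range(8):
    f=(F(12,.01)-f0)@d;print(round(f,2),end=' ')
    if f<8.8 or f>11.2:
        s+=np.clip((10-f)/2500/1.5,-.0008,.0008);env.movel(p0-s*d,R(ys),vel=.03)
a=[]
for k in range(28):
    f=telemetry.get_ft_force()-f0;a.append(f@d);env.hold(.05)
print('\nsteady',np.mean(a),min(a),max(a),'s',s,telemetry.get_ee_pos(),telemetry.get_width(),telemetry.get_time())
np.save('s.npy',s)
im=grab_frame('side');cv2.imwrite('pics/v4.png',cv2.resize(im[140:230,215:375],None,fx=5,fy=5,interpolation=0)[:,:,::-1])
```

```text
2.0 2.08 -0.01 -0.19
4.0 3.56 1.26 -0.63
6.0 5.75 1.69 -0.1
8.0 8.12 1.73 0.01
10.0 10.19 1.75 -0.13
12.0 12.2 1.76 -0.36
14.0 14.16 1.71 -0.49
16.0 16.16 1.7 -0.22
18.0 18.16 1.43 -0.47
20.0 20.17 1.27 -0.51
22.0 22.14 1.63 -0.38
24.0 24.18 1.91 -0.31
26.0 26.18 1.83 -0.71
28.0 28.19 1.93 -0.5
30.0 30.19 1.86 -0.08
32.0 32.18 1.69 -0.23
34.0 34.19 2.02 -0.45
36.0 36.18 1.76 -0.57
38.0 38.16 1.49 -0.46
40.0 40.15 1.7 -0.29
42.0 42.16 1.53 -0.88
44.0 44.17 1.76 -0.55
46.0 46.16 1.77 -0.25
48.0 48.17 1.58 -0.4
50.0 50.18 1.69 -0.47
52.0 52.16 1.61 -0.93
54.0 53.32 3.73 -1.24
54.7 53.9 5.14 -1.57
55.4 54.22 5.48 -1.83
56.1 54.48 6.45 -2.05
56.8 54.77 6.93 -2.5
57.5 55.05 8.19 -3.08
58.2 55.37 8.26 -2.79
58.9 55.67 9.04 -3.09
hold
9.13 8.91 9.13 8.95 9.1 9.08 9.17 8.79 
steady 9.330087475328101 8.347859944151788 10.121228920724374 s 0.059221750734252426 [0.443 0.092 0.046] 0.01612700291033702 26.8167
```

View pics/v4.png

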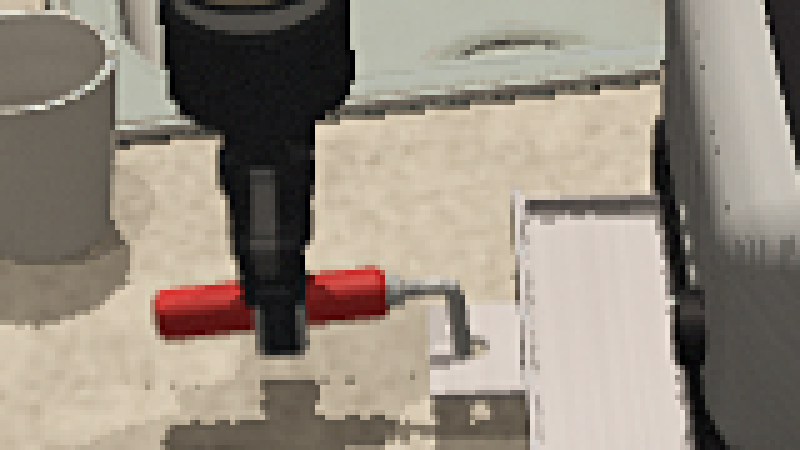

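The stop was met about 53 mm into the pull, the tray is fully drawn out, and the pull reads a steady 9.3 N. I raise it to 10 N for another second, then relax and lift out.

Run:
```python
from h import *
np.set_printoptions(precision=3,suppress=True)
def F(n=6,dt=.01):
    a=[]
    for _ in range(n): a.append(telemetry.get_ft_force());env.hold(dt)
    return np.mean(a,0)
p0=np.array([.573,.073,0])-.078*d+[.0023,0,.0455];s=float(np.load('s.npy'))
f00=np.load('f0.npy')
a=F(10);s+=.0006;env.movel(p0-s*d,R(ys),vel=.02)
b=[]
for k in range(24): b.append(telemetry.get_ft_force());env.hold(.05)
b=np.array(b)
for s2 in np.linspace(s-.003,.0495,5):
    env.movel(p0-s2*d,R(ys),vel=.03)
    f=F();print(round(s2,4),(p0-telemetry.get_ee_pos())@d,f@d,f[2])
ref=f
print('hold pull',((b-ref)@d).mean(),((b-ref)@d).min(),((b-ref)@d).max())
p=p0-s2*d
for z in(.055,.065,.08,.12):
    env.movel(np.array([p[0],p[1],z]),R(ys),vel=.08);f=F();print(z,f-ref)
print(telemetry.get_time())
im=grab_frame('side');cv2.imwrite('pics/side5.png',im[:,:,::-1]);cv2.imwrite('pics/v5.png',cv2.resize(im[120:230,215:375],None,fx=5,fy=5,interpolation=0)[:,:,::-1])
```

```text
0.0568 0.05482315452960278 6.761638674310865 -3.426971729969703
0.055 0.05417203459753814 5.436101494684259 -2.633559582229722
0.0532 0.0534096921925324 3.530539819423609 -1.6796471986429597
0.0513 0.05226858958172879 1.6092190475972123 -0.9895573635828124
0.0495 0.050158716908846795 -0.21280256953402565 -1.102776126560271
hold pull 9.822430433335134 8.826381572728753 10.864727486083012
0.055 [ 0.458 -0.263 -0.287]
0.065 [ 0.19  -0.371 -0.395]
0.08 [-0.02   0.148 -0.463]
0.12 [ 0.055 -0.051 -0.175]
31.625
```

View pics/v5.png

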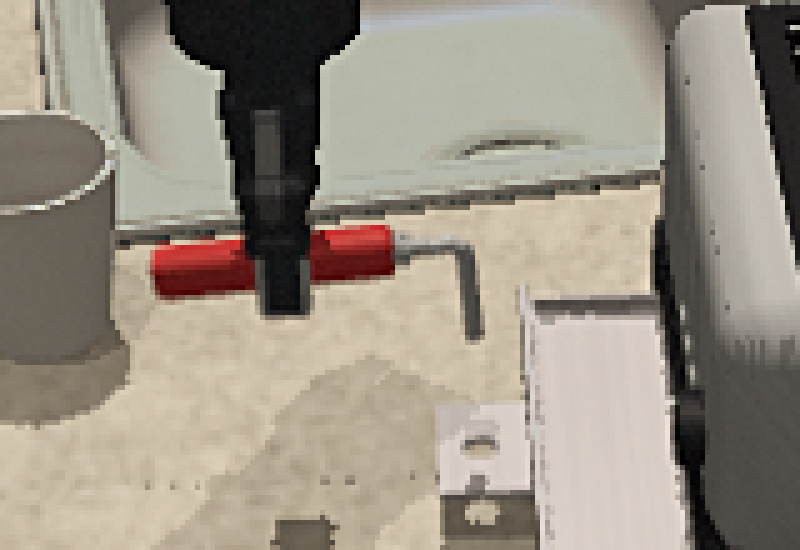

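The tray stays out and the hook came clear, with its tip at v5 (475,338) and the hole free at (480,443). The hook is now visibly pitched nose-up, so I measure that, tilt the tool to level it, and lay it back at the grasp pose.

Run:
```python
from h import *
from scipy.spatial.transform import Rotation as Ro
np.set_printoptions(precision=4,suppress=True)
cs=camera_info('side');im=cv2.imread('pics/side5.png')[:,:,::-1].copy();p=telemetry.get_ee_pos();x=-telemetry.get_tool_rot()[:,0]
G=p+[0,0,.011];hp=lambda a,b,dl:proj(cs,G+a*(np.cos(dl)*x+[0,0,np.sin(dl)])+b*(-np.sin(dl)*x+[0,0,np.cos(dl)]))
bs=[b for b in blobs(red(im),(240,155,300,185),10)];bs.sort(key=lambda b:b[1][0]);q=bs[-1][1]-bs[0][1];sl=q[1]/q[0]
g=cv2.cvtColor(im,cv2.COLOR_RGB2GRAY).astype(float);C=[]
for r in range(173,186):
    w=np.clip(170-g[r,303:316],0,None);C.append((r,303+(w*np.arange(13)).sum()/w.sum()))
lean=np.polyfit(*np.array(C).T,1)[0];print('slope',sl,'lean',lean)
D=np.linspace(-.05,.2,251)
hs=[(lambda v:v[1]/v[0])(hp(.04,0,t)-hp(-.04,0,t)) for t in D];ln=[(lambda v:v[0]/v[1])(hp(.078,-.05,t)-hp(.078,-.01,t)) for t in D]
d1=D[np.argmin(abs(np.array(hs)-sl))];d2=D[np.argmin(abs(np.array(ln)-lean))];print('pitch',d1,d2)
dl=float((d1+d2)/2);assert 0.02<dl<.15 and abs(d1-d2)<.07
y=np.radians(5.3);RR=Ro.from_rotvec(dl*R(y)[:,1]).as_matrix()@R(y)
g0=np.array([.4573,-.2512,.0756]);T=lambda z:g0+[0,0,z]+.011*RR[:,2]
print(env.solve_ik(T(0),RR))
env.movel([p[0],p[1],.16],vel=.15)
env.movep(T(.10),RR);env.hold(.1)
e=T(.10)-telemetry.get_ee_pos();print('err',e);env.movel(T(.025)+e,RR,vel=.12);env.hold(.1)
e2=T(.025)-telemetry.get_ee_pos()+e;print(telemetry.get_ee_pos()-T(.025))
np.savez('pl.npz',RR=RR,e=e2,dl=dl)
im=grab_frame('side');cv2.imwrite('pics/v6.png',cv2.resize(im[270:380,255:375],None,fx=5,fy=5,interpolation=0)[:,:,::-1]);print(telemetry.get_time(),telemetry.get_ft_force())
```

```text
slope -0.0986561203804143 lean 0.11023354329674297
pitch 0.076 0.06999999999999999
[ 0.8394  0.7708 -0.6374  1.9061  0.6858  0.7725  1.4528]
err [-0.0007 -0.0022 -0.0002]
[ 0.0001 -0.0022  0.0007]
34.4083 [-0.0575  0.0419 -1.8478]
```

View pics/v6.png

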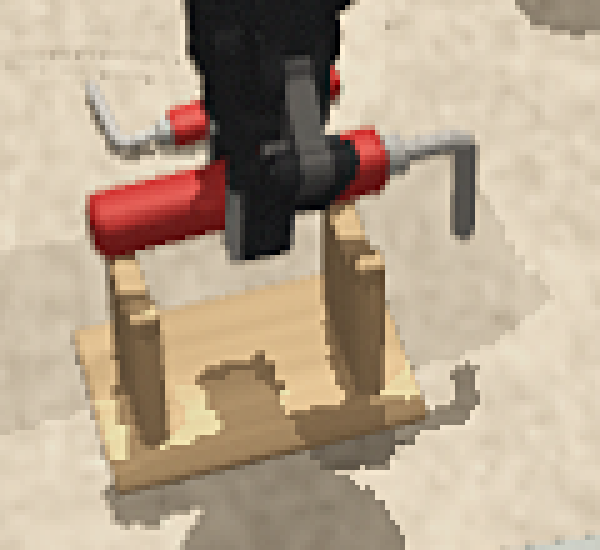

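The hook is level again (the two pitch estimates, 0.076 and 0.070, agree) and above the slots. Lowering, releasing and backing off.

Run:
```python
from h import *
np.set_printoptions(precision=4,suppress=True)
z=np.load('pl.npz');RR=z['RR'];e=z['e'];g0=np.array([.4573,-.2512,.0756]);T=lambda k:g0+[0,0,k]+.011*RR[:,2]+e
env.movel(T(.02),RR,vel=.05);env.hold(.2);c=g0+[0,0,.02]+.011*RR[:,2]-telemetry.get_ee_pos();print('e',e,'err',c)
e=e+c;f0=telemetry.get_ft_force()
for k in(.01,.006,.004,.002,.001,0,-.001):
    env.movel(T(k),RR,vel=.04);env.hold(.05);f=telemetry.get_ft_force()-f0;print(k,telemetry.get_ee_pos()-(T(k)-e),f)
    if f[2]>3: break
fingers.gripper_to(.085);print(telemetry.get_width())
env.movel(telemetry.get_ee_pos()+np.array([0,0,.13]),vel=.12);env.movep(np.array([.45,-.33,.25]),R(np.radians(5)))
for n in('side','top'): cv2.imwrite(f'pics/{n}7.png',grab_frame(n)[:,:,::-1])
t=cv2.imread('pics/top7.png');s=cv2.imread('pics/side7.png');ct,cs=camera_info('top'),camera_info('side')
bt=blobs(red(t[:,:,::-1].copy()),(385,225,440,300));bs=blobs(red(s[:,:,::-1].copy()),(265,298,350,345))
for b in bt+bs:print(b)
if bt and bs: print('ctr',tri((ct,max(bt,key=lambda b:b[0])[1]),(cs,max(bs,key=lambda b:b[0])[1])))
cv2.imwrite('pics/v7.png',np.hstack([cv2.resize(i,(400,300),interpolation=2) for i in(t[150:300,260:460],s[190:370,210:450])]));print(telemetry.get_time())
```

```text
e [-0.0008  0.     -0.0009] err [ 0.0008 -0.      0.0009]
0.01 [-0.0001  0.0001 -0.0003] [ 0.9748  0.803  -0.4154]
0.006 [-0.0002  0.     -0.0001] [ 0.0313  0.4948 -0.5873]
0.004 [-0.0001  0.     -0.0001] [0.3253 1.6933 0.1017]
0.002 [-0.0001  0.     -0.0001] [ 0.549   0.8157 -0.6464]
0.001 [-0.0001  0.     -0.0001] [0.7122 0.5629 0.2242]
0 [ 0.     -0.      0.0004] [-0.6836  0.4927  3.892 ]
0.08525341662290224
(np.int32(405), array([415.3778, 261.921 ]), ((415.26416015625, 261.92449951171875), (46.15314483642578, 9.065794944763184), 74.05460357666016))
(np.int32(747), array([302.3842, 316.6921]), ((302.42413330078125, 316.6713562011719), (13.341666221618652, 59.1380500793457), 77.00537872314453))
ctr (array([ 0.4537, -0.2509,  0.0729]), np.float64(4.324398232501755e-05))
39.2917
```

View pics/v7.png

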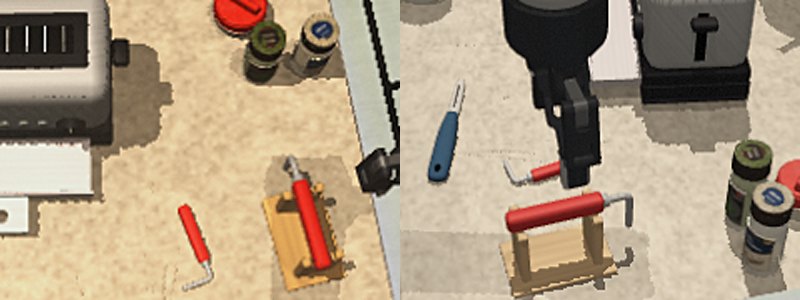

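The hook lies level in both cradles, bent end beyond the +x side. Its centre is within 3 mm of where it was and its height is unchanged. The tray is drawn out and nothing else has moved. Handing in.

```bash
python3 -c "
from bench import env
print(env.finish_job())"
```

```text
the job is handed in; nothing more can be done
None
```

The job is handed in: the tray is drawn out to its stop (felt about 53 mm into the pull, held just over a second at about 9.8 N, 10.9 N the highest reading during that hold), and the hook is back level in its rest, about 3 mm from where it lay, at about 39 s on the robot's clock.

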